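# Shut the hopper's slide gate and charge it with grinding balls

## Robot

A 6-joint arm with a two-finger parallel gripper is mounted at the origin on a cart in front of the work surface, level with it; the furniture and walls round the work are solid. World frame = base frame: x ahead of the robot, y to its left, z up, the work surface at z = 0. Lengths are in m, angles in rad, forces in N, time in s.
With the tool pointing down it reaches from about 0.3 to 1 m from the base axis. Payload 5.1 kg.
Tool frame: the origin (TCP) lies midway between the tips of the shut fingers; the grasp point (between the pads) lies 19 mm behind it; z points along the fingers, y is the line along which they close (so a half turn about z gives the same grasp; the last joint's range is limited). The gripper opens to 95 mm and grips with 3 to 60 N. Pads are 20 mm wide; open, the fingers measure 119 mm over their backs; the gripper's body (75 mm by 180 mm) begins 59 mm behind the grasp point.
Start: joints at [-1.324, 0.124, 1.65, -0, 1.367, -0.083], TCP at [0.21, -0.615, 0.215] pointing down, gripper open.
Joint ranges: [-2.61, 2.61], [-1.02, 2.33], [0.03, 2.71], [-1.35, 4.49], [0.32, 2.68], [-2.91, 2.91]. Speed limits (rad/s): [2.57, 2.57, 3.14, 3.14, 3.14, 3.14].

## Interface

Orientations are given as a unit quaternion [x, y, z, w].
In Python, from plant import env gives the robot as it stands.
- The arm moves only by the shell command python3 drive.py [OPENING] [FORCE], which reads ROWS from standard input. ROWS is a JSON list of rows, 1 to 5 of them, each an object with the fields sx, sy, sz (the shift in mm), rx, ry, rz (a rotation vector in units of 0.2 rad); a field left out counts as zero; each row shifts and turns the commanded pose from where the row before left it, along the tool's axes as they then stand; what a row does not reach is not made up. A row lasts 1/12 s, in which the tool goes at most 0.0417 m and 0.125 rad, less where a joint would pass 70% of its speed; a pose out of reach is approached as far as the arm can. OPENING is the finger opening in m, set as the command begins (- or left out keeps the last). The fingers move at their own pace and stop on an object; FORCE is the grip in N (left out, the last holds). Time passes only in rows, so rows that do not move let the fingers close. It prints the time, the measured TCP pose, the force, the opening and the grip force at its end. Input that does not fit is refused with a message, and nothing moves.
- env.state(): the state, without advancing time (a new reading comes with each control period).
- env.get_image(name): name is "scene" or "side" or "wrist"; returns a dict with "pixels" (420x560x3 uint8, blue, green, red), "fx", "fy", "cx", "cy" (pixels), "dist" ([k1, k2, p1, p2, k3] as OpenCV has them; the pictures are not rectified), "extrinsics" (4x4, takes a point from world to camera coordinates). Camera axes: x right, y down, z forward; pixel columns grow to the right and rows downward; lengths in m; the calibration is good to about 2 mm. A picture is of the moment at which its call begins. There is no depth.
- env.hand_in(): hands the job in; it is judged then, once.
The state is a dict: "t": time; "joint_positions": joint angles; "joint_vel": joint speeds; "joint_efforts": joint torques, N m; "tool_pos": TCP position; "orientation": TCP orientation; "force": force on the tool from outside, world axes, zero at the start; "ft_torque": the same for the moment, N m; "grip_width": finger opening in m; "grip_force": force on a finger pad.
Only numpy, scipy, OpenCV 4.12 (cv2) and the standard library are available. Lean on these libraries where they do the work, as an engineer would, in place of code of your own. Each camera call takes 0.05 s, during which the arm holds its last target. There are 200 camera calls.

## Task

Get the charging hopper ready for the mill: push its flat gate blade along the shelf into the slot under the hopper until it is fully home against its stop, so that the outlet is shut. Only then tip all five grinding balls from the steel beaker into the hopper, and stand the empty beaker upright on the bench again. No ball may get past the gate, and leave the loose things around (black punch, black die ring, brass weight, tape roll) where they are.

Things in the scene. Friction and masses are not known exactly. Their poses are not given: they have to be found in the camera images.
- stand: fixed charging stand: grey base, white mill jar, aluminium deck above it, steel funnel hopper on top. Origin on the bench under the hopper's axis; its x axis is the direction in which the gate blade is pushed home. Reaches from x = -195 to +60 mm, 116 mm wide. Deck top is 50 mm above the bench; its -x part is an open shelf between two 10 mm high rails, inner faces at y = +-44 mm
- slot_mouth (a point): middle of the slot's mouth, on the deck (50 mm above the bench), 38 mm on the -x side of the hopper's axis; stand's axes. The slot is 70 mm wide, 8.5 mm high, 70 mm deep to the block that stops the blade's nose; lead-in cheeks on the 30 mm before the mouth narrow the shelf from 88 to 70 mm. The 42 mm round outlet from hopper to jar crosses the slot
- gate_blade: loose flat steel gate blade on the stand's shelf: 114 long (x), 66 wide (y), 5 mm thick, 0.18 to 0.35 kg. Origin at the middle of its underside; round-cornered nose at x = +57 mm; at the tail, x = -57 mm, a tab as wide as the blade is turned up to 33 mm above the underside. At first the nose is 30 to 60 mm before the slot mouth, blade a little askew. Home, its axes match the stand's
- blade_tab (a point): middle of the blade tab's outer (pushing) face, 18 mm above the blade's underside; moves with the blade, same axes
- gate_home (a point): point on the stand's deck where the blade's origin lies when the blade is fully home (25 mm on the -x side of the hopper's axis, 50 mm above the bench); same axes as the stand
- throat (a point): point on the hopper's axis at the top of the round outlet, 64.5 mm above the bench (9.5 mm above the top of a closed blade); same axes as the stand
- hopper_rim (a point): centre of the hopper's round mouth, 124.5 mm above the bench: 111 mm wide inside, 116 mm outside; below it the funnel narrows to the 42 mm outlet
- beaker: loose straight-sided steel beaker standing on the bench, open at the top, 60 mm wide outside, 55 mm high, wall 3 mm, inner floor 4 mm up, 0.10 to 0.17 kg, holding the five balls. Origin at the centre of its underside, z axis up through the mouth
- board (a point): obstacle: middle of the foot of a fixed upright dark board, 270 mm wide, 14 mm thick, 330 mm high; it runs from x = 0.59, y = -0.15 to x = 0.66, y = 0.11 (m) on the bench. Carry things in front of it or above it. Another obstacle: a tall grey cabinet (top 0.55 m above the bench) on the robot's left, its bench-side face from x = 0.23, y = 0.23 to x = 0.33, y = 0.60
- punch: loose black steel punch, 31 mm wide, 36 mm high; bystander, to be left alone
- die_ring_b: loose black die ring, 60 mm wide, 30 mm high; bystander, to be left alone
- weight: loose brass weight with a knob, 26 mm wide, 38 mm high; bystander, to be left alone
- tape: loose roll of dark tape lying flat, 55 mm wide, 19 mm high; bystander, to be left alone
- ball_1: one of five loose steel grinding balls, 14 mm, about 11 g, at the start lying in the beaker; origin at its centre
- ball_2: one of five loose steel grinding balls, 14 mm, about 11 g, at the start lying in the beaker; origin at its centre
- ball_3: one of five loose steel grinding balls, 14 mm, about 11 g, at the start lying in the beaker; origin at its centre
- ball_4: one of five loose steel grinding balls, 14 mm, about 11 g, at the start lying in the beaker; origin at its centre
- ball_5: one of five loose steel grinding balls, 14 mm, about 11 g, at the start lying in the beaker; origin at its centre

How it is judged:
By the outcome, as a careful person would: the job done as asked, in the order asked, and still so for the second after the job is handed in, with the robot touching nothing.
It also fails if it takes over 69 s, if anything falls off the work surface, if the arm or the gripper's body presses on something with over 40 N, if the wrist force passes 120 N, or if a joint passes its speed limit or range.

## Working session

There is one attempt and no reset: what is moved stays moved. The work goes in short steps, Python scripts to look and compute and a shell command to move; the robot and the scene stay as the last step left them, time stands still between calls to the robot, and variables do not carry over. Pictures are saved under pics/ and viewed, at most 10 in all, crops included, and the job is handed in when it is done.

```bash
ls; mkdir -p pics
python3 - <<'E'
from plant import env
import cv2,numpy as np
ims=[env.get_image(n) for n in("scene","side")]
for n,i in zip(("scene","side"),ims):
    cv2.imwrite(f"pics/{n}0.png",i["pixels"]); print(n,i["fx"],i["fy"],i["cx"],i["cy"],i["dist"]); print(np.round(i["extrinsics"],4).tolist())
print(env.state())
E
```

```text
drive.py
pics
plant.py
scene 429.17133959513933 429.17133959513933 279.93731624062895 208.00082517426793 [-0.05755108  0.          0.          0.          0.        ]
[[0.4802, -0.8771, -0.0071, -0.3061], [-0.4468, -0.2377, -0.8625, 0.3096], [0.7548, 0.4173, -0.5061, 0.9684], [0.0, 0.0, 0.0, 1.0]]
side 441.9895677264581 441.9895677264581 271.39848628932776 211.16669431806574 [-0.05490975  0.          0.          0.          0.        ]
[[0.9474, -0.3192, 0.0231, -0.5235], [-0.1697, -0.5625, -0.8092, 0.1396], [0.2713, 0.7627, -0.587, 0.9769], [0.0, 0.0, 0.0, 1.0]]
{'t': 0.1, 'joint_positions': array([-1.32362078e+00,  1.24452677e-01,  1.65156649e+00,  1.49594172e-07,
        1.36751934e+00, -8.25780396e-02]), 'joint_vel': array([ 0.00105474, -0.00032502, -0.00439775,  0.00116814,  0.00049293,
       -0.00153476]), 'joint_efforts': array([ 7.66289904e-04, -4.18879616e+01, -3.61097395e+01,  7.76480651e-02,
        4.61170461e-02, -6.85149098e-05]), 'tool_pos': array([ 0.21031479, -0.61439889,  0.21348454]), 'orientation': array([ 9.86438121e-01,  1.64130702e-01, -7.99068875e-05, -9.69634694e-04]), 'force': array([-0.10533291,  0.22879838, -0.53606667]), 'ft_torque': array([0.04380554, 0.01303354, 0.00437428]), 'grip_force': 0.0, 'grip_width': 0.09519990342896975}
```

View pics/scene0.png

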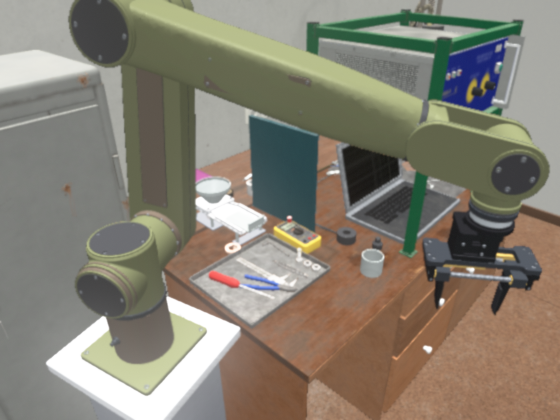

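View pics/side0.png

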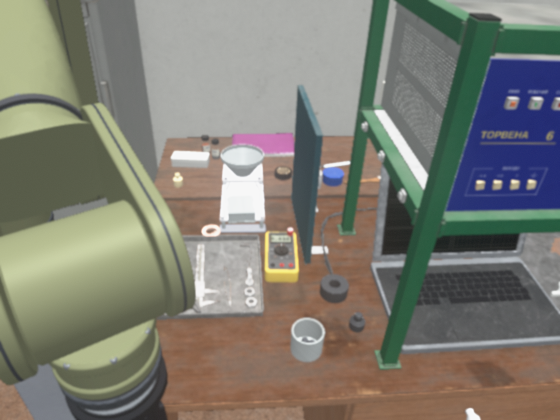

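The scene view shows the beaker at (372,262) and the hopper at (214,188), with the shelf at (240,218). In the side view the beaker is at (307,340) and the hopper at (243,160), with the blade on its shelf at (242,212). Next I'll zoom in on both.

```bash
cat > h.py <<'E'
from plant import env
import cv2,numpy as np
def K(i): return np.array([[i["fx"],0,i["cx"]],[0,i["fy"],i["cy"]],[0,0,1]])
def proj(i,P):
    E=i["extrinsics"]; return cv2.projectPoints(np.array(P,float).reshape(-1,3),cv2.Rodrigues(E[:3,:3])[0],E[:3,3],K(i),np.array(i["dist"]))[0].reshape(-1,2)
def ray(i,uv):
    n=cv2.undistortPoints(np.array([[uv]],float),K(i),np.array(i["dist"]))[0,0]
    E=i["extrinsics"]; R=E[:3,:3]; return -R.T@E[:3,3], R.T@np.array([n[0],n[1],1])
def onz(i,uv,z):
    c,d=ray(i,uv); return c+d*(z-c[2])/d[2]
def tri(i1,u1,i2,u2):
    c,d=ray(i1,u1); e,f=ray(i2,u2)
    s=np.linalg.lstsq(np.c_[d,-f],e-c,rcond=None)[0]; p,q=c+s[0]*d,e+s[1]*f
    return (p+q)/2,np.linalg.norm(p-q)
def crop(i,x,y,w,h,k): return cv2.resize(i["pixels"][y:y+h,x:x+w],None,fx=k,fy=k,interpolation=cv2.INTER_CUBIC)
E
python3 - <<'E'
from h import *
import pickle
a,b=env.get_image("scene"),env.get_image("side"); pickle.dump((a,b),open("im0.pkl","wb"))
cv2.imwrite("pics/c0.png",np.vstack([np.hstack([crop(a,185,160,100,75,4),crop(b,195,140,100,75,4)]),np.hstack([crop(b,195,180,100,75,4),crop(b,270,300,100,75,4)])]))
print(tri(a,(214,187),b,(243,160)),onz(b,(307,345),.027),onz(a,(372,262),.027))
E
```

```text
(array([0.53073525, 0.18356389, 0.10888518]), np.float64(0.006323723745817001)) [ 0.49397904 -0.37690365  0.027     ] [ 0.50099971 -0.36466064  0.027     ]
```

View pics/c0.png

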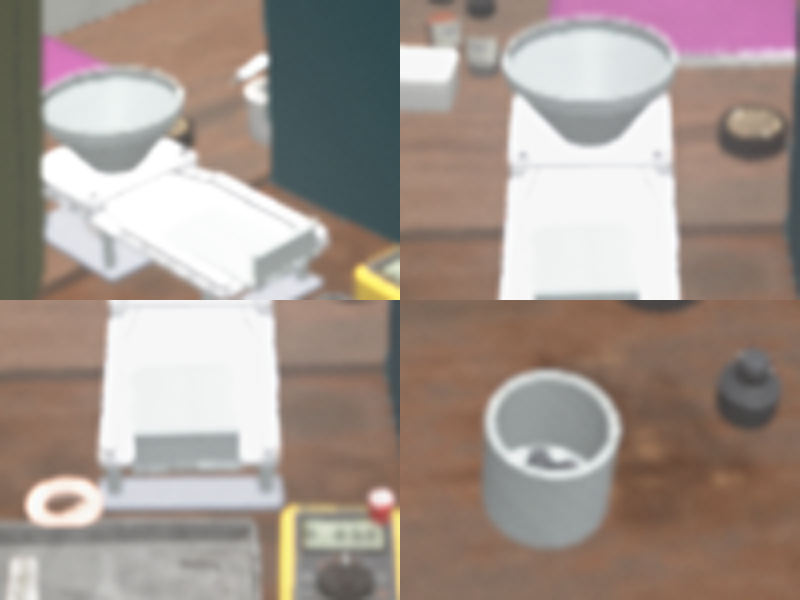

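Run:
```python
from h import *
import pickle
from scipy.optimize import least_squares
a,b=pickle.load(open("im0.pkl","rb"))
for n,s,t in (("tabTL",(248.2,225),(228.7,213.2)),("tabTR",(263.7,218),(255,212.6))): print(n,tri(a,s,b,t))
th=np.linspace(0,2*np.pi,180)
def W(p,L): 
    c,s=np.cos(p[2]),np.sin(p[2]); L=np.array(L,float).reshape(-1,3); return np.c_[p[0]+c*L[:,0]-s*L[:,1],p[1]+s*L[:,0]+c*L[:,1],L[:,2]]
rim=np.c_[.058*np.cos(th),.058*np.sin(th),0*th+.1245]
def r(p):
    A,B=proj(a,W(p,rim)),proj(b,W(p,rim)); 
    e=[A[:,0].min()-195,A[:,0].max()-231.2,A[:,1].min()-176.7,B[:,0].min()-220.7,B[:,0].max()-264.5,B[:,1].min()-143.7,B[:,1].max()-165.7]
    q=proj(b,W(p,[[-.195,.058,.06],[-.195,-.058,.06]]))
    return np.r_[e,(q-[[219.5,220],[265.5,220]]).ravel()]
f=least_squares(r,[.53,.2,1.9]); print(f.x,np.round(f.fun,1))
# blade tab: x,y,yaw of origin
def rb(p):
    o=W(p,[[-.057,.033,.083],[-.057,-.033,.083],[-.057,.033,.05],[-.057,-.033,.05]])
    return np.r_[(proj(b,o)-[[228.7,213.2],[255,212.6],[228.7,222.5],[255,222.5]]).ravel(),(proj(a,o)-[[248.2,225],[263.7,218],[249,231.2],[264.5,223.7]]).ravel()]
g=least_squares(rb,[.5,.05,1.9]); print(g.x,np.round(g.fun,1))
c,s=np.cos(f.x[2]),np.sin(f.x[2]); d=g.x[:2]-f.x[:2]; print("blade in stand",c*d[0]+s*d[1],-s*d[0]+c*d[1],g.x[2]-f.x[2])
# beaker
bk=lambda p:np.r_[*[[[p[0]+.03*np.cos(t),p[1]+.03*np.sin(t),z] for t in th] for z in(0,.055)]]
B=lambda p:proj(b,bk(p)); A=lambda p:proj(a,bk(p))
def rk(p): 
    q=B(p);w=A(p); return [q[:,0].min()-290.5,q[:,0].max()-325.2,q[:,1].min()-317.5,q[:,1].max()-361.3,(w[:,0].min()+w[:,0].max())/2-372]
k=least_squares(rk,[.5,-.37]);print(k.x,np.round(k.fun,1),A(k.x).min(0),A(k.x).max(0))
```

```text
tabTL (array([4.43215280e-01, 3.71662579e-04, 7.20557491e-02]), np.float64(0.0019366546847520048))
tabTR (array([ 0.50360566, -0.01626751,  0.07034545]), np.float64(0.00577889691500252))
[0.52551025 0.17690134 1.30340762] [ 1.4  1.5  0.  -0.7 -1.   1.4  0.4 -1.3 -1.4  1.1 -2.2]
[0.48504095 0.03928333 1.29274443] [-1.8 -1.3 -0.1 -0.9 -1.3  0.5 -0.1  0.2  0.7 -2.   1.5 -3.4  0.4  1.2
  1.   0.1]
blade in stand -0.14342018353289768 0.002670603863886116 -0.010663189839353215
[ 0.49960661 -0.36521747] [ 0.1 -0.2 -0.7  0.5  0.2] [360.18174665 247.69638938] [384.28350365 276.95058029]
```

Careful with the scale: shifts go in mm and turns go in units of 0.2 rad. That gives: -0.0302 m is -30.2, 0.028 m is 28.

```bash
R='x'
echo '[{"sx": 28, "sy": -30.2, "sz": -3}, {"sx": 28, "sy": -30.2, "sz": -3}, {"sx": 28, "sy": -30.2, "sz": -3}, {"sx": 28, "sy": -30.2, "sz": -3}, {"sx": 28, "sy": -30.2, "sz": -3}]' | python3 drive.py 0.04 20
echo '[{"sx": 28, "sy": -30.2, "sz": -3}, {"sx": 28, "sy": -30.2, "sz": -3}, {"sx": 28, "sy": -30.2, "sz": -3}, {"sx": 28, "sy": -30.2, "sz": -3}, {"sx": 28, "sy": -30.2, "sz": -3}]' | python3 drive.py
echo '[{"sx": 28, "sy": -30.2, "sz": -3}, {"sx": 28, "sy": -30.2, "sz": -3}, {"sx": 28, "sy": -30.2, "sz": -3}, {"sx": 28, "sy": -30.2, "sz": -3}, {"rz": -0.61}]' | python3 drive.py
echo '[{"rz": -0.61}, {"rz": -0.61}, {"rz": -0.61}, {"rz": -0.61}, {"rz": -0.61}]' | python3 drive.py
echo '[{"rz": -0.61}, {"rz": -0.61}, {}]' | python3 drive.py
python3 - <<'E'
from h import *
import pickle
i=env.get_image("wrist"); pickle.dump(i,open("w1.pkl","wb"));cv2.imwrite("pics/w1.png",i["pixels"])
s=env.state();print(s["tool_pos"],s["orientation"],s["joint_positions"]);print(np.round(i["extrinsics"],3))
E
```

```text
t: 0.62
tool_pos: [0.2943, -0.4249, 0.2294]
orientation: [0.987, 0.164, 0.0, -0.0]
force: [0.8, 0.5, 0.4]
grip_width: 0.067
grip_force: 0.0
t: 1.03
tool_pos: [0.3778, -0.2366, 0.2447]
orientation: [0.986, 0.164, 0.0, 0.0]
force: [1.2, 0.3, -0.0]
grip_width: 0.0409
grip_force: 0.0
t: 1.45
tool_pos: [0.4463, -0.0821, 0.2574]
orientation: [0.974, 0.228, 0.001, -0.001]
force: [-0.5, -0.2, 0.1]
grip_width: 0.0398
grip_force: 0.0
t: 1.87
tool_pos: [0.4443, -0.0878, 0.2565]
orientation: [0.861, 0.509, -0.0, -0.0]
force: [-0.6, 0.1, 0.2]
grip_width: 0.0402
grip_force: 0.0
t: 2.12
tool_pos: [0.4443, -0.0879, 0.2565]
orientation: [0.794, 0.608, -0.0, -0.0]
force: [0.9, 0.2, 0.4]
grip_width: 0.0401
grip_force: 0.0
[ 0.44431069 -0.08796144  0.25650635] [ 7.95082737e-01  6.06500976e-01 -4.80507809e-05 -6.79989808e-05] [-3.14062000e-01 -3.53831052e-01  2.01721443e+00 -1.68679911e-06
  1.47837579e+00 -4.65701918e-02]
[[ 0.966 -0.259 -0.002 -0.451]
 [-0.249 -0.93   0.271 -0.014]
 [-0.072 -0.261 -0.963  0.44 ]
 [ 0.     0.     0.     1.   ]]
```
View pics/w1.png

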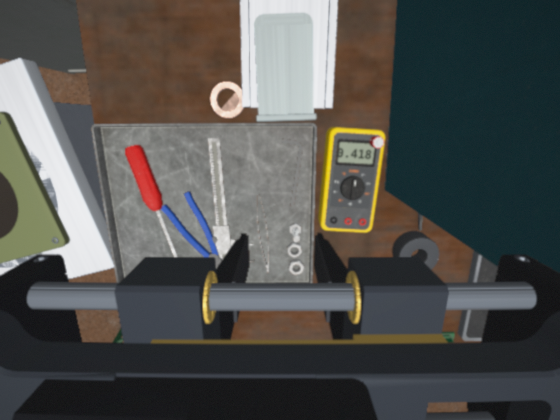

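The wrist view shows the blade with its tab at (286,118), its nose at about (284,13), and the rail ends at (241,107) and (333,108). I'll zoom in for the edges.

Run:
```python
from h import *
import pickle
i=pickle.load(open("w1.pkl","rb")); cv2.imwrite("pics/w1c.png",crop(i,225,0,130,130,4.6))
E=i["extrinsics"];print(-E[:3,:3].T@E[:3,3])
```

```text
[ 0.46403082 -0.01464893  0.42614742]
```

View pics/w1c.png

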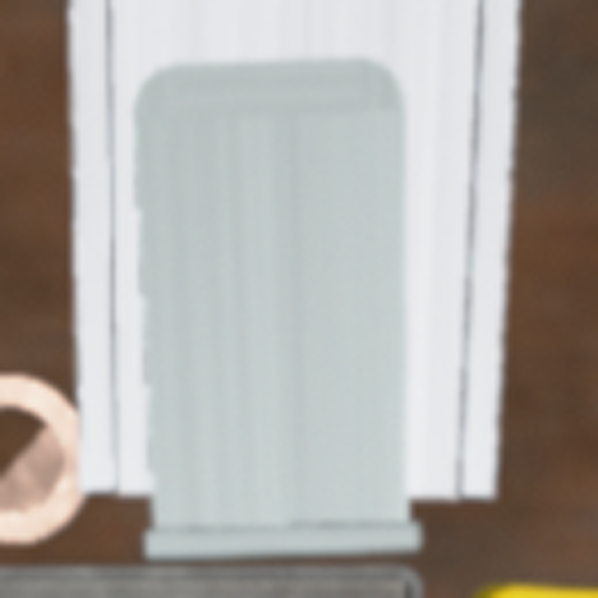

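Run:
```python
from h import *
import pickle
from scipy.optimize import least_squares
i=pickle.load(open("w1.pkl","rb"))
P=lambda x,y,z:onz(i,(225+x/4.6,y/4.6),z)
g={'tabL':P(147,557,.083),'tabR':P(421,549,.083),'noseM':P(270,60,.055),'sideL1':P(136,120,.055),'sideR1':P(403,110,.055),'sideL2':P(152,500,.055),'sideR2':P(409,490,.055),'endL':P(82,490,.06),'endR':P(497,497,.06),'roL':P(68,5,.06),'roR':P(518,5,.06),'riL':P(108,5,.06),'riR':P(481,5,.06),'riL2':P(120,490,.06),'riR2':P(458,497,.06)}
for k,v in g.items(): print(k,np.round(v,4))
def ang(a,b): d=g[b]-g[a]; return np.arctan2(d[1],d[0])
print("yaw stand",ang('endL','roL'),ang('endR','roR'),ang('riL2','riL'),ang('riR2','riR'),ang('endL','endR')+np.pi/2)
print("yaw blade",ang('sideL2','sideL1'),ang('sideR2','sideR1'),ang('tabL','tabR')+np.pi/2, np.linalg.norm(g['tabL']-g['tabR']))
y=1.3034; m=(g['endL']+g['endR'])/2; print("origin from end",m[:2]+.195*np.array([np.cos(y),np.sin(y)]),np.linalg.norm(g['endL']-g['endR']))
```

```text
tabL [ 0.4376 -0.007   0.083 ]
tabR [ 0.5016 -0.0222  0.083 ]
noseM [0.4959 0.0966 0.055 ]
sideL1 [0.4613 0.0925 0.055 ]
sideR1 [0.5241 0.0779 0.055 ]
sideL2 [0.4406 0.0069 0.055 ]
sideR2 [ 0.5051 -0.0078  0.055 ]
endL [0.4245 0.0136 0.06  ]
endR [ 0.5257 -0.0153  0.06  ]
roL [0.4528 0.1187 0.06  ]
roR [0.5545 0.0914 0.06  ]
riL [0.4618 0.1162 0.06  ]
riR [0.5462 0.0936 0.06  ]
riL2 [0.4338 0.0111 0.06  ]
riR2 [ 0.5161 -0.0127  0.06  ]
yaw stand 1.3075886755135866 1.306589538319782 1.3100219344874795 1.2954393170990657 1.2929606522922714
yaw blade 1.3335794756259773 1.3521912202178785 1.3372411487378477 0.06580460112213404
origin from end [0.52660699 0.18721808] 0.10525123720139445
```

Scaled: 0.01 m is 10, 0.0012 m is 1.2.

```bash
echo '[{"sx": 10, "sy": 1.2, "sz": 38.5}, {"sx": 10, "sy": 1.2, "sz": 38.5}, {"sx": 10, "sy": 1.2, "sz": 38.5}, {"sx": 10, "sy": 1.2, "sz": 38.5}, {"sx": 10, "sy": 1.2, "sz": 38.5}]' | python3 drive.py
echo '[{"sx": 5}, {"sx": 5}, {"sx": 5}, {"sx": 5}, {"sx": 5}]' | python3 drive.py
echo '[{"sx": 10}, {"sx": 10}, {"sx": 10}, {"sx": 10}, {"sx": 10}]' | python3 drive.py
python3 - <<'E'
from h import *
i=env.get_image("wrist"); b=env.get_image("side");cv2.imwrite("pics/p1.png",np.hstack([crop(i,130,0,250,250,1.6),crop(b,190,130,100,100,4)]))
E
```

```text
t: 2.58
tool_pos: [0.4634, -0.0409, 0.0628]
orientation: [0.795, 0.606, 0.0, 0.0]
force: [1.8, 0.8, -0.8]
grip_width: 0.0401
grip_force: 0.0
t: 3.0
tool_pos: [0.472, -0.0175, 0.0672]
orientation: [0.795, 0.607, 0.002, 0.002]
force: [-0.7, -3.1, 2.3]
grip_width: 0.0399
grip_force: 1.2
t: 3.42
tool_pos: [0.4833, 0.0321, 0.0644]
orientation: [0.794, 0.608, 0.0, 0.0]
force: [-0.8, -3.2, 1.6]
grip_width: 0.0401
grip_force: 1.9
```

View pics/p1.png

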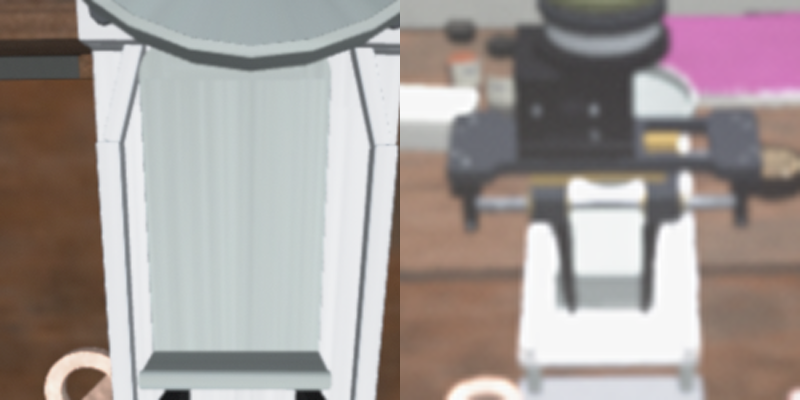

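The wrist view shows the blade straight, with its nose at the cheeks and the tab at crop (235,370), sitting slightly left. Both fingers are on the tab. I'll carry on pushing.

Scaled: 0.008 m is 8.

```bash
echo '[{"sx": 8}, {"sx": 8}, {"sx": 8}, {"sx": 8}, {"sx": 8}]' | python3 drive.py
echo '[{"sx": 3}, {"sx": 3}, {"sx": 3}, {"sx": 3}, {"sx": 3}]' | python3 drive.py
```

```text
t: 3.93
tool_pos: [0.4935, 0.0704, 0.0639]
orientation: [0.794, 0.607, -0.0, -0.0]
force: [1.0, -1.8, 0.3]
grip_width: 0.0401
grip_force: 0.9
t: 4.35
tool_pos: [0.4975, 0.0842, 0.0642]
orientation: [0.794, 0.607, 0.0, 0.0]
force: [0.3, -2.4, 0.8]
grip_width: 0.0403
grip_force: 1.0
```

```bash
echo '[{"sx": 2}, {"sx": 2}, {"sx": 2}, {"sx": 2}]' | python3 drive.py
echo '[{"sx": 1.5}, {"sx": 1.5}, {"sx": 1.5}, {"sx": 1.5}]' | python3 drive.py
```

```text
t: 4.68
tool_pos: [0.4996, 0.0919, 0.0643]
orientation: [0.794, 0.607, 0.0, 0.0]
force: [1.4, -2.6, 0.4]
grip_width: 0.0399
grip_force: 1.2
t: 5.02
tool_pos: [0.5011, 0.0973, 0.0642]
orientation: [0.794, 0.608, -0.0, 0.0]
force: [0.4, -9.2, 1.3]
grip_width: 0.0398
grip_force: 4.3
```

Scaled: 0.0015 m is 1.5.

```bash
echo '[{"sx": 1.5}, {"sx": 1.5}, {}]' | python3 drive.py
echo '[{"sx": 1.5}, {}]' | python3 drive.py
```

```text
t: 5.27
tool_pos: [0.5012, 0.0974, 0.0642]
orientation: [0.794, 0.608, -0.003, 0.002]
force: [-1.2, -16.1, 4.4]
grip_width: 0.0402
grip_force: 7.7
t: 5.43
tool_pos: [0.5013, 0.0975, 0.0643]
orientation: [0.794, 0.608, -0.004, 0.003]
force: [-2.5, -20.9, 5.7]
grip_width: 0.0398
grip_force: 10.3
```

```bash
echo '[{"sx": -8}, {"sx": -12}, {"sx": -15, "sz": -30}, {"sx": -15, "sz": -38}, {"sx": -15, "sz": -38}]' | python3 drive.py
echo '[{"sx": -15, "sz": -38}, {"sx": -15, "sz": -38}, {"sx": -15, "sz": -20}, {}]' | python3 drive.py
python3 - <<'E'
from h import *
import pickle
i=env.get_image("wrist"); b=env.get_image("side");a=env.get_image("scene");pickle.dump((i,b,a),open("p2.pkl","wb"))
cv2.imwrite("pics/p2.png",np.hstack([crop(i,225,0,130,130,3.6),crop(b,205,130,80,117,4)]))
E
```

```text
t: 5.85
tool_pos: [0.4832, 0.0392, 0.1697]
orientation: [0.794, 0.608, -0.001, -0.002]
force: [1.8, -0.1, 1.0]
grip_width: 0.04
grip_force: 0.0
t: 6.18
tool_pos: [0.4753, -0.0058, 0.2728]
orientation: [0.795, 0.607, 0.004, 0.003]
force: [-1.0, 0.2, 0.0]
grip_width: 0.0401
grip_force: 0.0
```

View pics/p2.png

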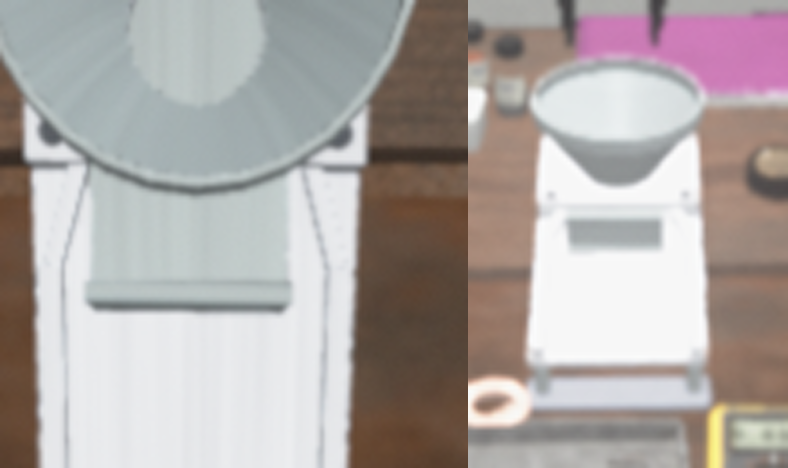

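The wrist crop shows the outlet fully closed by the blade and the tab square at crop (190,300). The hopper rim's near edge is at crop (200,188).

Run:
```python
from h import *
import pickle
from scipy.optimize import least_squares
i,b,a=pickle.load(open("p2.pkl","rb"))
P=lambda x,y,z:onz(i,(225+x/3.6,y/3.6),z)
u=np.array([np.cos(1.306),np.sin(1.306)]);n=np.array([-u[1],u[0]])
T=[P(88,304,.083),P(291,307,.083)];C=[P(65,263,.06),P(327,268,.06)]; F=P(200,186,.1245)
f=lambda v:np.round([v[:2]@u,v[:2]@n],4)
print([f(v) for v in T],"cheek",[f(v) for v in C],"rimfront",f(F))
# rim points (outer) on wrist, side
side=[(205+(532-468)/4,130+100/4),(205+(706-468)/4,130+100/4)]
rp=[P(0,35,.1245),P(50,130,.1245),P(110,173,.1245),P(200,187,.1245),P(300,170,.1245),P(360,125,.1245),P(415,30,.1245)]
q=np.array(rp)[:,:2]; r=least_squares(lambda c:np.hypot(*(q-c).T)-.058,[.526,.18]); print("rim c wrist",r.x,f(r.x),np.round(r.fun*1e3,1))
th=np.linspace(0,6.283,180)
def g(c):
    B=proj(b,np.c_[c[0]+.058*np.cos(th),c[1]+.058*np.sin(th),0*th+.1245]); return [B[:,0].min()-220.9,B[:,0].max()-264.6,B[:,1].min()-144.3,B[:,1].max()-165.2]
s=least_squares(g,[.526,.18]);print("rim side",s.x,np.round(s.fun,1))
```

```text
[array([ 0.2356, -0.426 ]), array([ 0.2347, -0.4895])] cheek [array([ 0.2509, -0.4167]), array([ 0.2494, -0.5031])] rimfront [ 0.2607 -0.4608]
rim c wrist [0.52893954 0.18493915] [ 0.3169 -0.4621] [-0.9  1.2  0.8 -1.6  0.1  0.3  0. ]
rim side [0.52929333 0.18044828] [ 0.2 -0.2  0.   0. ]
```

Run:
```python
from h import *
import pickle
a,b=pickle.load(open("im0.pkl","rb"))
print("punch",onz(b,(357,325),.012),onz(a,(377,246),.015)); print("ring",onz(b,(333,289),.015),"post",onz(b,(388,362),.0),"meter corner",onz(b,(266,280),.03),onz(b,(298,278),.03),"tray corner",onz(b,(262,312),.01))
print("beaker rim tri", tri(a,(372.2,254),b,(307.8,329)))
```

```text
punch [ 0.61161383 -0.35282309  0.012     ] [ 0.5978996  -0.34934688  0.015     ]
ring [ 0.60618147 -0.25166437  0.015     ] post [ 0.6326469 -0.4408047  0.       ] meter corner [ 0.47318541 -0.19758491  0.03      ] [ 0.54039751 -0.21224464  0.03      ] tray corner [ 0.44379359 -0.26264651  0.01      ]
beaker rim tri (array([ 0.49907837, -0.36303757,  0.05473764]), np.float64(0.0006030018194597397))
```

Scaled: 0.0098 m is 9.8, -0.036 m is -36.

```bash
echo '[{"sx": -36, "sy": 9.8}, {"sx": -36, "sy": 9.8}, {"sx": -36, "sy": 9.8}, {"sx": -36, "sy": 9.8}, {"sx": -36, "sy": 9.8}]' | python3 drive.py 0.085
echo '[{"sx": -36, "sy": 9.8}, {"sx": -36, "sy": 9.8}, {"sx": -36, "sy": 9.8}, {"sx": -36, "sy": 9.8}, {"sx": -36, "sy": 9.8}]' | python3 drive.py
echo '[{"sx": -36, "sy": 9.8}, {"sx": -36, "sy": 9.8}, {"ry": 0.6}, {"ry": 0.6}, {"ry": 0.6}]' | python3 drive.py
echo '[{"ry": 0.6}, {"ry": 0.6}, {"ry": 0.6}, {}]' | python3 drive.py
python3 -c "
from h import *
s=env.state();print(s['joint_positions'])"
```

```text
t: 6.75
tool_pos: [0.4725, -0.1909, 0.263]
orientation: [0.794, 0.608, -0.001, -0.002]
force: [1.3, 0.5, 0.3]
grip_width: 0.0677
grip_force: 0.0
t: 7.17
tool_pos: [0.4731, -0.3774, 0.2625]
orientation: [0.794, 0.608, 0.0, -0.003]
force: [-0.1, 0.5, 0.9]
grip_width: 0.0851
grip_force: 0.0
t: 7.58
tool_pos: [0.4742, -0.4508, 0.264]
orientation: [0.781, 0.598, 0.145, -0.112]
force: [0.9, 0.4, 0.3]
grip_width: 0.0847
grip_force: 0.0
t: 7.92
tool_pos: [0.4719, -0.4521, 0.258]
orientation: [0.744, 0.565, 0.282, -0.22]
force: [-0.4, 0.4, -1.8]
grip_width: 0.085
grip_force: 0.0
[-1.05801073  0.39393633  1.38045917  0.51268449  1.89535173 -0.75357148]
```

Scaled: 0.104 rad is 0.52.

```bash
echo '[{"ry": 0.52}, {"ry": 0.52}, {"ry": 0.52}, {"ry": 0.52}, {}]' | python3 drive.py
cat >> h.py <<'E'
from scipy.spatial.transform import Rotation as Rn
def rel(target):
    s=env.state(); R=Rn.from_quat(s["orientation"]); return np.round(R.inv().apply(np.array(target)-s["tool_pos"]),4), np.round(R.as_matrix(),3), np.round(s["joint_positions"],2), s["tool_pos"]
E
python3 - <<'E'
from h import *
d,R,j,p=rel([.4755,-.453,.080]); print(d,R,j,p)
z=R[:,2]; print(rel(np.array([.4995,-.364,.037])-.101*z)[0])
i=env.get_image("wrist");cv2.imwrite("pics/w3.png",i["pixels"])
E
```

```text
t: 8.33
tool_pos: [0.4732, -0.4504, 0.2595]
orientation: [0.67, 0.509, 0.428, -0.332]
force: [0.4, -0.4, -1.5]
grip_width: 0.085
grip_force: 0.0
[-0.1641  0.0045  0.0726] [[ 0.116  0.965  0.236]
 [ 0.397 -0.263  0.879]
 [ 0.91  -0.009 -0.414]] [-1.12  0.56  1.31  0.78  2.13 -0.73] [ 0.47315852 -0.45044152  0.25947427]
[-0.1651  0.0046  0.0733]
```

View pics/w3.png

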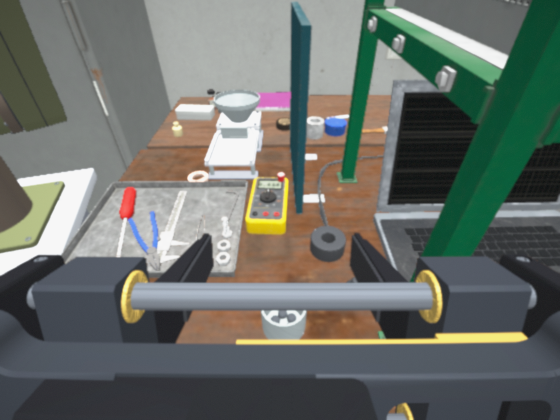

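The beaker with its balls is at (284,318), centred between the fingers. The post is clear to the right.

Scaled: -0.033 m is -33, 0.0147 m is 14.7.

```bash
echo '[{"sx": -33, "sy": 0.9, "sz": 14.7}, {"sx": -33, "sy": 0.9, "sz": 14.7}, {"sx": -33, "sy": 0.9, "sz": 14.7}, {"sx": -33, "sy": 0.9, "sz": 14.7}, {"sx": -33, "sy": 0.9, "sz": 14.7}]' | python3 drive.py
echo '[{"sz": 20}, {"sz": 20}, {"sz": 20}, {}]' | python3 drive.py
python3 - <<'E'
from h import *
d,R,j,p=rel([.4995,-.364,.037]); print(d,R,j,p)
i=env.get_image("wrist");cv2.imwrite("pics/w4.png",i["pixels"]);print(proj(i,[[.4995,-.364,.055],[.4695,-.364,.055],[.5295,-.364,.055]]))
E
```

```text
t: 8.8
tool_pos: [0.4784, -0.4551, 0.0853]
orientation: [0.67, 0.514, 0.425, -0.325]
force: [0.3, 0.7, -0.5]
grip_width: 0.0852
grip_force: 0.0
t: 9.13
tool_pos: [0.4924, -0.3989, 0.0591]
orientation: [0.669, 0.513, 0.426, -0.329]
force: [0.8, 0.3, -0.0]
grip_width: 0.0849
grip_force: 0.0
[-0.005  -0.002   0.0416] [[ 0.111  0.966  0.232]
 [ 0.407 -0.257  0.876]
 [ 0.907 -0.003 -0.422]] [-1.06  0.72  1.46  0.72  1.88 -0.93] [ 0.4923504  -0.39894705  0.05909301]
[[278.92521508 215.16282127]
 [237.25914369 222.74293083]
 [318.42472398 207.96851657]]
```

View pics/w4.png

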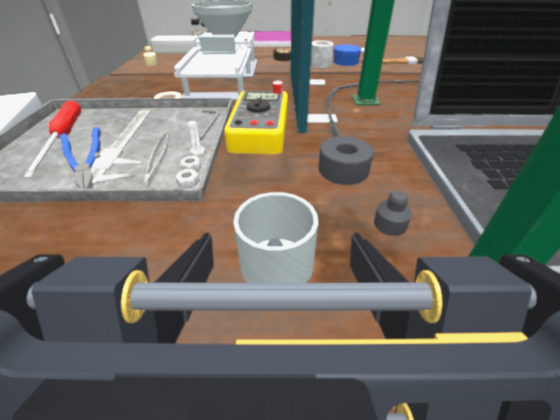

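The beaker rim is centred at (276,220), against a predicted (279,215), so it lies about 2 mm further left. The punch is clear at (393,213). Next I'll advance and grip.

Scaled: 0.015 m is 15, -0.001 m is -1.

```bash
echo '[{"sx": -1, "sy": -1, "sz": 15}, {"sx": -1, "sy": -1, "sz": 15}, {"sx": -1, "sy": -1, "sz": 15}, {"sx": -1, "sy": -1, "sz": 15}, {}]' | python3 drive.py
echo '[{}, {}, {}, {}, {}]' | python3 drive.py 0.05 30
echo '[{}, {}, {"sx": 10}, {"sx": 15}, {"sx": 20}]' | python3 drive.py
python3 -c "
from h import *
print(rel([.4995,-.364,.037]))"
```

```text
t: 9.6
tool_pos: [0.5011, -0.3479, 0.0297]
orientation: [0.669, 0.512, 0.427, -0.329]
force: [-0.7, 1.0, -0.0]
grip_width: 0.0848
grip_force: 0.0
t: 10.02
tool_pos: [0.5015, -0.3522, 0.0318]
orientation: [0.67, 0.512, 0.427, -0.326]
force: [-0.4, -1.2, 1.5]
grip_width: 0.06
grip_force: 30.0
t: 10.43
tool_pos: [0.5059, -0.3321, 0.0712]
orientation: [0.67, 0.511, 0.427, -0.328]
force: [-0.3, 0.7, -1.9]
grip_width: 0.0597
grip_force: 30.0
(array([-0.0447,  0.0023, -0.0151]), array([[ 0.113,  0.965,  0.237],
       [ 0.405, -0.263,  0.876],
       [ 0.907, -0.003, -0.42 ]]), array([-1.01,  0.62,  1.59,  0.76,  1.82, -0.91]), array([ 0.50593608, -0.33213525,  0.07121011]))
```

Careful with the scale: shifts go in mm and turns go in units of 0.2 rad. That gives: 0.0317 m is 31.7, -0.02 m is -20.

```bash
echo '[{"sx": 31.7, "sy": -20, "sz": -14.7}, {"sx": 31.7, "sy": -20, "sz": -14.7}, {"sx": 31.7, "sy": -20, "sz": -14.7}, {"sx": 31.7, "sy": -20, "sz": -14.7}, {"sx": 31.7, "sy": -20, "sz": -14.7}]' | python3 drive.py
echo '[{"sy": -20, "ry": 0.5}, {"sy": -20, "ry": 0.5}, {"ry": 0.5}, {}]' | python3 drive.py
python3 - <<'E'
from h import *
d,R,j,p=rel([.5103,.1829,.24]+.019*np.array([.26,.95,-.13]));print(d,R,j,p,env.state()["force"])
E
```

```text
t: 10.85
tool_pos: [0.409, -0.3056, 0.2483]
orientation: [0.67, 0.512, 0.427, -0.327]
force: [0.1, 0.3, -2.1]
grip_width: 0.0595
grip_force: 30.0
t: 11.18
tool_pos: [0.3702, -0.2949, 0.2439]
orientation: [0.598, 0.454, 0.524, -0.402]
force: [-0.8, 1.5, -2.3]
grip_width: 0.0595
grip_force: 30.0
[0.0599 0.0091 0.5131] [[ 0.039  0.965  0.261]
 [ 0.122 -0.264  0.957]
 [ 0.992 -0.006 -0.128]] [-1.18  0.34  1.8   0.85  2.2  -0.88] [ 0.37018564 -0.29486709  0.2438905 ] [-0.75835183  1.52088827 -2.29493074]
```

Scaled: 0.0395 m is 39.5, 0.0046 m is 4.6.

```bash
echo '[{"sx": 4.6, "sy": 0.7, "sz": 39.5}, {"sx": 4.6, "sy": 0.7, "sz": 39.5}, {"sx": 4.6, "sy": 0.7, "sz": 39.5}, {"sx": 4.6, "sy": 0.7, "sz": 39.5}, {"sx": 4.6, "sy": 0.7, "sz": 39.5}]' | python3 drive.py
echo '[{"sx": 4.6, "sy": 0.7, "sz": 39.5}, {"sx": 4.6, "sy": 0.7, "sz": 39.5}, {"sx": 4.6, "sy": 0.7, "sz": 39.5}, {"sx": 4.6, "sy": 0.7, "sz": 39.5}, {}]' | python3 drive.py
python3 - <<'E'
from h import *
d,R,j,p=rel([.5103,.1829,.24]+.019*np.array([.26,.95,-.13]));print(d,R,j,p,env.state()["force"])
E
```

```text
t: 11.6
tool_pos: [0.4275, -0.1035, 0.2433]
orientation: [0.599, 0.458, 0.522, -0.399]
force: [0.2, 0.4, -1.2]
grip_width: 0.0596
grip_force: 30.0
t: 12.02
tool_pos: [0.4699, 0.0533, 0.2399]
orientation: [0.597, 0.46, 0.52, -0.401]
force: [-0.2, -0.3, -2.9]
grip_width: 0.0598
grip_force: 30.0
[0.0187 0.0063 0.1532] [[ 0.035  0.967  0.252]
 [ 0.132 -0.254  0.958]
 [ 0.991  0.    -0.136]] [-0.64 -0.04  2.24  1.23  1.79 -0.69] [0.46993083 0.05329266 0.23987989] [-0.19966301 -0.30321308 -2.93704963]
```

```bash
echo '[{"sx": 4.6, "sy": 1.5, "sz": 38}, {"sx": 4.6, "sy": 1.5, "sz": 38}, {"sx": 4.6, "sy": 1.5, "sz": 38}, {"sx": 4.6, "sy": 1.5, "sz": 38}, {}]' | python3 drive.py
echo '[{"rz": 0.6}, {"rz": 0.6}, {"rz": 0.6}, {"rz": 0.6}, {"rz": 0.6}]' | python3 drive.py
echo '[{"rz": 0.6}, {"rz": 0.6}, {"rz": 0.6}, {"rz": 0.6}, {}]' | python3 drive.py
python3 - <<'E'
from h import *
s=env.state();R=Rn.from_quat(s["orientation"]).as_matrix();z=R[:,2]
d,R,j,p=rel(np.array([.5103,.1829,.195])+.019*z);print(d,R,j,p,s["force"], "mouth",R@[.907,-.003,-.42])
cv2.imwrite("pics/q1.png",np.hstack([crop(env.get_image("scene"),150,110,150,150,2.6),crop(env.get_image("side"),165,60,150,150,2.6)]))
E
```

```text
t: 12.43
tool_pos: [0.5159, 0.199, 0.2385]
orientation: [0.596, 0.461, 0.521, -0.401]
force: [-0.4, 1.0, -1.8]
grip_width: 0.0599
grip_force: 30.0
t: 12.85
tool_pos: [0.5171, 0.1937, 0.2383]
orientation: [0.708, 0.259, 0.379, -0.537]
force: [0.1, 0.3, -2.5]
grip_width: 0.0599
grip_force: 30.0
t: 13.27
tool_pos: [0.5172, 0.1935, 0.2383]
orientation: [0.749, 0.085, 0.242, -0.611]
force: [-0.7, 0.4, -0.8]
grip_width: 0.0596
grip_force: 30.0
[-0.0244  0.0375  0.013 ] [[ 0.868  0.423  0.259]
 [-0.169 -0.239  0.956]
 [ 0.467 -0.874 -0.136]] [-0.31 -0.05  2.25  1.43  1.53  0.45] [0.51716532 0.19349351 0.23830544] [-0.73435869  0.36352416 -0.75016688] mouth [ 0.677227 -0.554086  0.483311]
```

View pics/q1.png

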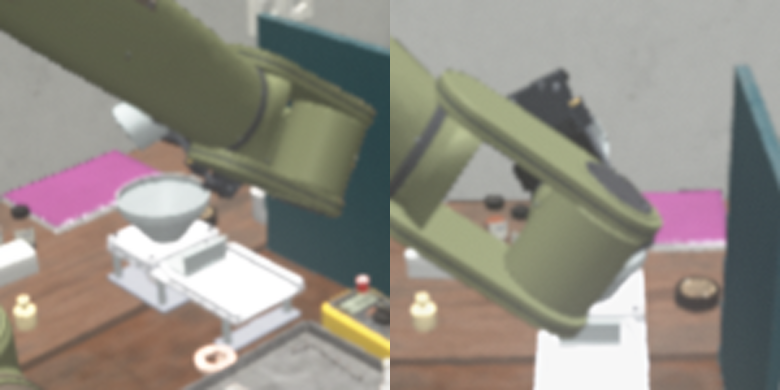

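The crops show the tilted beaker above the hopper at crop (140,120), with the wrist well clear of the board and the tab. I've now used all my pictures, so from here I'll work from numbers.

Scaled: 0.011 m is 11, -0.0075 m is -7.5.

```bash
echo '[{"sx": -7.5, "sy": 11, "sz": 4}, {"sx": -7.5, "sy": 11, "sz": 4}, {"sx": -7.5, "sy": 11, "sz": 4}, {}]' | python3 drive.py
echo '[{"rz": 0.4}, {"rz": 0.4}, {"rz": 0.4}, {"rz": 0.4}, {"rz": 0.25}]' | python3 drive.py
python3 - <<'E'
from h import *
s=env.state();R=Rn.from_quat(s["orientation"]).as_matrix();z=R[:,2]
print("gp",s["tool_pos"]-.019*z,R, "mouth",R@[.907,-.003,-.42],s["joint_positions"])
E
```

```text
t: 13.7
tool_pos: [0.5133, 0.2015, 0.1944]
orientation: [0.749, 0.085, 0.241, -0.611]
force: [-0.7, 0.4, -1.6]
grip_width: 0.0599
grip_force: 30.0
t: 14.12
tool_pos: [0.5151, 0.2009, 0.198]
orientation: [0.751, -0.054, 0.126, -0.646]
force: [-0.8, -0.4, -2.1]
grip_width: 0.0601
grip_force: 30.0
gp [0.51015198 0.18269744 0.20051407] [[ 0.96230094  0.08114237  0.25960127]
 [-0.24446144 -0.16036857  0.95630567]
 [ 0.11922879 -0.98371634 -0.13448664]] mouth [ 0.76353099 -0.6228938   0.16757605] [-0.2973393   0.02667227  2.26885278  1.44835184  1.50552676  0.72727619]
```

Scaled: 0.008 m is 8, 0.04 rad is 0.2.

```bash
echo '[{"sy": 8, "rz": 0.25}, {"rz": 0.25}, {"rz": 0.25}, {"rz": 0.25}, {"rz": 0.2}]' | python3 drive.py
echo '[{"rz": 0.15}, {"rz": 0.15}, {"rz": 0.15}, {"rz": 0.15}, {"rz": 0.15}]' | python3 drive.py
echo '[{"rz": 0.15}, {"rz": 0.15}, {"rz": 0.15}, {"rz": 0.15}, {"rz": 0.15}]' | python3 drive.py
echo '[{"rz": 0.25}, {"rz": 0.25}, {"rz": 0.25}, {"rz": 0.25}, {"rz": 0.25}]' | python3 drive.py
echo '[{"rz": 0.5}, {"rz": 0.5}, {"rz": 0.5}, {}, {}]' | python3 drive.py
python3 - <<'E'
from h import *
s=env.state();R=Rn.from_quat(s["orientation"]).as_matrix();z=R[:,2]
print("gp",s["tool_pos"]-.019*z,R, "mouth",R@[.907,-.003,-.42],s["joint_positions"])
E
```

```text
t: 14.53
tool_pos: [0.5158, 0.1995, 0.1901]
orientation: [0.739, -0.144, 0.048, -0.656]
force: [0.0, 0.3, -1.6]
grip_width: 0.0598
grip_force: 30.0
t: 14.95
tool_pos: [0.5158, 0.1995, 0.1902]
orientation: [0.727, -0.198, -0.001, -0.658]
force: [-0.3, -1.0, -1.2]
grip_width: 0.06
grip_force: 30.0
t: 15.37
tool_pos: [0.5158, 0.1995, 0.1903]
orientation: [0.71, -0.252, -0.05, -0.656]
force: [-0.2, -0.5, 0.0]
grip_width: 0.0597
grip_force: 30.0
t: 15.78
tool_pos: [0.5159, 0.1995, 0.1904]
orientation: [0.672, -0.339, -0.132, -0.645]
force: [0.6, 0.1, -1.2]
grip_width: 0.0596
grip_force: 30.0
t: 16.2
tool_pos: [0.5157, 0.1996, 0.19]
orientation: [-0.615, 0.434, 0.225, 0.618]
force: [0.1, 0.1, -1.6]
grip_width: 0.0603
grip_force: 30.0
gp [0.510801   0.18141899 0.1925639 ] [[ 0.52121239 -0.81293304  0.25976436]
 [-0.25581035  0.14156468  0.95630566]
 [-0.81418592 -0.56488877 -0.13417142]] mouth [ 0.36607741 -0.63409306 -0.68041997] [-0.29969421  0.04617272  2.26742354  1.44830708  1.50515051  1.79393889]
```

```bash
echo '[{"rz": 0.25}, {"rz": -0.25}, {}, {"sx": -16.3, "sy": -11.3, "sz": -2.7}, {"sx": -16.3, "sy": -11.3, "sz": -2.7}]' | python3 drive.py
echo '[{"rz": -0.605}, {"rz": -0.605}, {"rz": -0.605}, {"rz": -0.605}, {"rz": -0.605}]' | python3 drive.py
echo '[{"rz": -0.605}, {"rz": -0.605}, {"rz": -0.605}, {"rz": -0.605}, {"rz": -0.605}]' | python3 drive.py
echo '[{"rz": -0.605}, {"rz": -0.605}, {"rz": -0.605}, {"rz": -0.605}, {"rz": -0.605}]' | python3 drive.py
echo '[{"rz": -0.605}, {"rz": -0.605}, {"rz": -0.605}, {"rz": -0.605}, {"rz": -0.605}]' | python3 drive.py
echo '[{"rz": -0.6}, {}, {}]' | python3 drive.py
python3 - <<'E'
from h import *
print(rel([.370,-.295,.244]))
import pickle
w=env.get_image("wrist");a=env.get_image("scene");b=env.get_image("side")
pickle.dump((w,a,b),open("r1.pkl","wb"))
# into the beaker mouth: print dark map around projected mouth
s=env.state();R=Rn.from_quat(s["orientation"]).as_matrix();gp=s["tool_pos"]-.019*R[:,2];m=R@[.907,-.003,-.42]
print(m, proj(w,[gp+.0165*m,gp-.034*m, [.529,.183,.0645]]))
E
```

```text
t: 16.62
tool_pos: [0.5149, 0.1998, 0.2287]
orientation: [-0.614, 0.436, 0.228, 0.617]
force: [0.4, 0.0, -0.3]
grip_width: 0.0597
grip_force: 30.0
t: 17.03
tool_pos: [0.5155, 0.1997, 0.2296]
orientation: [0.717, -0.23, -0.03, -0.657]
force: [0.1, 0.2, -1.0]
grip_width: 0.0593
grip_force: 30.0
t: 17.45
tool_pos: [0.5155, 0.1997, 0.2295]
orientation: [0.753, -0.006, 0.167, -0.636]
force: [0.9, 0.1, -1.6]
grip_width: 0.0594
grip_force: 30.0
t: 17.87
tool_pos: [0.5155, 0.1997, 0.2294]
orientation: [0.721, 0.218, 0.349, -0.558]
force: [1.0, 0.3, -0.2]
grip_width: 0.0595
grip_force: 30.0
t: 18.28
tool_pos: [0.5156, 0.1997, 0.2295]
orientation: [0.623, 0.423, 0.499, -0.428]
force: [0.3, 0.7, -0.9]
grip_width: 0.0597
grip_force: 30.0
t: 18.53
tool_pos: [0.5155, 0.1997, 0.2293]
orientation: [0.599, 0.457, 0.522, -0.4]
force: [-0.7, 0.1, -0.9]
grip_width: 0.0596
grip_force: 30.0
(array([-0.0547, -0.0108, -0.5128]), array([[ 0.037,  0.965,  0.26 ],
       [ 0.129, -0.262,  0.956],
       [ 0.991, -0.002, -0.134]]), array([-0.3 , -0.04,  2.26,  1.44,  1.52, -0.65]), array([0.51552749, 0.19966294, 0.22934058]))
[-0.07870845 -0.28363925  0.95520247] [[281.65017911 243.51229582]
 [282.0194088  297.56522836]
 [303.85153635 431.84680759]]
```

```bash
echo '[{"sx": -4.2, "sy": -0.8, "sz": -39.4}, {"sx": -4.2, "sy": -0.8, "sz": -39.4}, {"sx": -4.2, "sy": -0.8, "sz": -39.4}, {"sx": -4.2, "sy": -0.8, "sz": -39.4}, {"sx": -4.2, "sy": -0.8, "sz": -39.4}]' | python3 drive.py
echo '[{"sx": -4.2, "sy": -0.8, "sz": -39.4}, {"sx": -4.2, "sy": -0.8, "sz": -39.4}, {"sx": -4.2, "sy": -0.8, "sz": -39.4}, {"sx": -4.2, "sy": -0.8, "sz": -39.4}, {"sx": -4.2, "sy": -0.8, "sz": -39.4}]' | python3 drive.py
echo '[{"sx": -4.2, "sy": -0.8, "sz": -39.4}, {"sx": -4.2, "sy": -0.8, "sz": -39.4}, {"sx": -4.2, "sy": -0.8, "sz": -39.4}, {"ry": -0.5}, {"ry": -0.5}]' | python3 drive.py
echo '[{"ry": -0.5}, {}]' | python3 drive.py
python3 - <<'E'
from h import *
R=Rn.from_quat([.67,.512,.427,-.327]); s=env.state(); print("rotvec needed",(Rn.from_quat(s["orientation"]).inv()*R).as_rotvec())
print(rel([.5015,-.352,.10]),rel([.5015,-.352,.0318])[0])
E
```

```text
t: 19.1
tool_pos: [0.459, 0.008, 0.2352]
orientation: [0.598, 0.457, 0.522, -0.4]
force: [0.7, -0.3, -1.0]
grip_width: 0.0599
grip_force: 30.0
t: 19.52
tool_pos: [0.4033, -0.1825, 0.2407]
orientation: [0.599, 0.457, 0.523, -0.4]
force: [1.3, 0.2, -0.5]
grip_width: 0.0599
grip_force: 30.0
t: 19.93
tool_pos: [0.37, -0.2971, 0.2408]
orientation: [0.649, 0.492, 0.46, -0.353]
force: [0.6, 0.4, -1.1]
grip_width: 0.0599
grip_force: 30.0
t: 20.1
tool_pos: [0.3715, -0.2958, 0.2472]
orientation: [0.67, 0.514, 0.426, -0.323]
force: [0.2, 0.6, 0.4]
grip_width: 0.0596
grip_force: 30.0
rotvec needed [0.00242468 0.0060981  0.00507636]
(array([-0.1423,  0.1395,  0.0449]), array([[ 0.108,  0.965,  0.239],
       [ 0.413, -0.262,  0.872],
       [ 0.904,  0.005, -0.427]]), array([-1.15,  0.19,  1.81,  0.7 ,  2.05, -0.88]), array([ 0.37152559, -0.29581387,  0.24716948])) [-0.2039  0.1391  0.0741]
```

```bash
echo '[{"sx": -28.5, "sy": 27.9, "sz": 9}, {"sx": -28.5, "sy": 27.9, "sz": 9}, {"sx": -28.5, "sy": 27.9, "sz": 9}, {"sx": -28.5, "sy": 27.9, "sz": 9}, {"sx": -28.5, "sy": 27.9, "sz": 9}]' | python3 drive.py
echo '[{"sx": -18.6, "sz": 8.8}, {"sx": -18.6, "sz": 8.8}, {"ry": 0.025}, {}]' | python3 drive.py
python3 - <<'E'
from h import *
R=Rn.from_quat([.67,.512,.427,-.327]); s=env.state(); print("rotvec needed",(Rn.from_quat(s["orientation"]).inv()*R).as_rotvec())
print(rel([.5015,-.352,.0318]))
E
```

```text
t: 20.52
tool_pos: [0.5012, -0.3492, 0.0935]
orientation: [0.669, 0.511, 0.428, -0.328]
force: [-0.2, 0.0, -0.3]
grip_width: 0.0595
grip_force: 30.0
t: 20.85
tool_pos: [0.4996, -0.3479, 0.0528]
orientation: [0.668, 0.509, 0.43, -0.331]
force: [0.2, 0.5, -1.1]
grip_width: 0.0597
grip_force: 30.0
rotvec needed [-0.00131601 -0.01091993 -0.00286432]
(array([-0.0206,  0.003 ,  0.0055]), array([[ 0.111,  0.965,  0.237],
       [ 0.396, -0.262,  0.88 ],
       [ 0.911, -0.004, -0.412]]), array([-1.02,  0.66,  1.56,  0.75,  1.82, -0.93]), array([ 0.49959858, -0.34785878,  0.05280413]))
```

```bash
echo '[{"sx": -8.2, "sz": 3.7, "ry": -0.025}, {"sx": -6, "sz": 2.7, "ry": -0.02}, {}]' | python3 drive.py
echo '[{"sx": -1.8, "sz": 0.8}, {"sx": -1.8, "sz": 0.8}, {}]' | python3 drive.py
```

```text
t: 21.1
tool_pos: [0.5, -0.3494, 0.0389]
orientation: [0.671, 0.513, 0.426, -0.326]
force: [-0.4, 0.7, -1.9]
grip_width: 0.0596
grip_force: 30.0
t: 21.35
tool_pos: [0.5002, -0.3496, 0.0352]
orientation: [0.671, 0.513, 0.426, -0.326]
force: [-0.1, 0.1, -1.8]
grip_width: 0.0598
grip_force: 30.0
```

Scaled: -0.0014 m is -1.4, 0.0006 m is 0.6.

```bash
echo '[{"sx": -1.4, "sz": 0.6}, {"sx": -1.4, "sz": 0.6}, {}]' | python3 drive.py
echo '[{"sx": -1.4, "sz": 0.6}, {}]' | python3 drive.py
```

```text
t: 21.6
tool_pos: [0.5002, -0.3496, 0.0319]
orientation: [0.67, 0.513, 0.426, -0.326]
force: [-0.3, -0.6, -1.6]
grip_width: 0.0602
grip_force: 30.0
t: 21.77
tool_pos: [0.5002, -0.3497, 0.0317]
orientation: [0.67, 0.513, 0.427, -0.326]
force: [-1.2, 0.2, 5.5]
grip_width: 0.0598
grip_force: 30.0
```

Scaled: 0.001 m is 1, -0.0004 m is -0.4.

```bash
echo '[{"sx": 1, "sz": -0.4}, {}, {}, {}, {}]' | python3 drive.py 0.085
echo '[{"sz": -10}, {"sz": -20}, {"sz": -35}, {"sx": 5, "sz": -35}, {}]' | python3 drive.py
python3 - <<'E'
from h import *
import pickle
w=env.get_image("wrist");b=env.get_image("side");a=env.get_image("scene");pickle.dump((w,a,b),open("r2.pkl","wb"))
o=pickle.load(open("im0.pkl","rb"))[1]
# side camera beaker before/after
for im in(o,b):
    g=cv2.cvtColor(im["pixels"],cv2.COLOR_BGR2GRAY)[316:364:2,286:330:2]; print("\n".join("".join("%2x"%(v>>4) for v in r) for r in g)); print()
cv2.imwrite("/tmp/x.png",w["pixels"])
E
```

```text
t: 22.18
tool_pos: [0.5002, -0.3495, 0.0313]
orientation: [0.671, 0.513, 0.426, -0.326]
force: [0.3, -0.2, 0.3]
grip_width: 0.0836
grip_force: 0.0
t: 22.6
tool_pos: [0.4768, -0.4417, 0.0831]
orientation: [0.672, 0.514, 0.426, -0.321]
force: [-0.4, -1.4, 1.3]
grip_width: 0.0851
grip_force: 0.0
 7 7 7 7 7 7 7 7 6 6 6 6 6 6 6 7 7 7 7 7 7 6
 7 7 7 7 7 7 8 a b c c c b 9 8 6 6 6 6 7 6 7
 7 7 7 7 7 9 c c b a a a a b c b 8 6 6 6 6 6
 7 7 7 7 a c b a 9 9 9 9 9 9 9 b c 8 5 6 6 6
 7 7 7 9 d b 9 9 9 9 9 9 9 9 9 9 a c 8 5 6 6
 7 7 7 c c 9 9 9 9 9 9 9 9 9 9 8 8 b c 6 5 6
 6 6 7 d a 9 9 9 9 9 9 9 9 9 9 8 8 9 c 9 5 5
 6 6 7 d a 9 9 9 9 9 9 9 9 9 9 8 8 8 c b 6 6
 6 6 7 d b 9 9 9 9 9 9 9 9 9 9 8 8 8 b c 6 6
 7 7 7 b c 9 9 9 9 9 9 9 9 9 8 8 8 8 c a 6 6
 7 7 7 9 d b a b b a a b a 9 8 8 8 9 d 8 5 6
 7 7 7 8 a d e e b 8 a e e d a 8 9 d c 7 6 6
 7 7 7 8 8 b e e 9 8 7 a a a c c d d 9 6 5 5
 6 6 7 8 8 8 9 b d c b a b b d e b a 8 6 5 5
 6 6 7 8 8 8 8 9 9 a b c c b b a 9 9 8 6 5 5
 7 7 7 8 8 8 9 9 9 9 9 9 9 9 9 9 9 9 8 6 5 5
 7 7 7 8 8 8 9 9 9 9 9 9 9 9 9 9 9 9 8 6 5 5
 7 7 7 8 8 8 9 9 9 9 9 9 9 9 9 9 9 9 7 6 
[... 654 characters left out ...]
9 8 8 8 8 8 8 8 8 d 8 5 6
 9 9 9 9 9 8 8 8 9 9 9 8 8 8 8 8 7 9 c 7 5 6
 9 9 9 9 9 8 8 8 d e d d b 9 8 8 8 c b 6 5 6
 9 9 9 9 9 9 8 8 c e e e e e b 9 b c 8 6 5 6
 9 9 9 9 9 9 8 8 a e e e e e e d c 9 7 5 5 5
 9 9 9 9 9 9 8 8 8 c e e e d c a 9 9 7 5 5 5
 9 9 9 9 9 9 9 8 8 8 9 9 9 9 9 9 9 8 6 5 5 5
 9 9 9 9 9 9 9 9 8 8 8 8 9 9 9 9 9 8 7 6 5 5
 9 9 9 9 9 9 9 9 8 8 8 8 8 8 8 8 8 8 7 6 5 5
 9 9 9 9 9 9 9 9 8 8 7 8 7 8 8 8 8 8 7 6 5 5
 9 9 9 9 9 9 9 9 9 8 7 7 7 8 9 8 8 8 7 6 5 5
 9 9 9 9 9 9 9 9 9 8 7 6 8 8 9 8 8 8 8 7 5 5
 9 9 9 9 9 9 9 9 9 9 7 6 8 8 9 8 8 8 8 8 7 6
 9 9 9 9 9 9 9 9 9 9 8 6 8 8 9 9 8 8 8 8 8 7
 9 9 9 9 9 9 9 9 9 8 8 7 7 8 9 9 8 8 8 8 8 7
 9 9 9 9 9 9 9 9 9 8 8 8 6 8 9 9 9 8 8 8 8 8
```

```bash
echo '[{"sx": 28, "sy": -5, "sz": -28}, {"sx": 28, "sy": -5, "sz": -28}, {"sx": 28, "sy": -5, "sz": -28}, {"sx": 28, "sy": -5, "sz": -28}, {"sx": 28, "sy": -5, "sz": -28}]' | python3 drive.py
echo '[{"sx": 20, "sy": -20, "sz": -28}, {"sx": 20, "sy": -20, "sz": -28}, {"sx": 20, "sy": -20, "sz": -28}, {}]' | python3 drive.py
python3 - <<'E'
from h import *
import pickle
w=env.get_image("wrist");b=env.get_image("side");a=env.get_image("scene");pickle.dump((w,a,b),open("r3.pkl","wb"))
G=lambda im:cv2.cvtColor(im["pixels"],cv2.COLOR_BGR2GRAY)
o=pickle.load(open("p2.pkl","rb"))
S=lambda g:print("\n".join("".join("%2x"%(v>>4) for v in r) for r in g),"\n")
S(G(b)[316:364:2,286:330:2])
S(G(b)[142:192,218:268:1])
for n,x,y in(("scene",o[2],a),("side",o[1],b)):
    d=(cv2.absdiff(cv2.GaussianBlur(G(x),(3,3),0),cv2.GaussianBlur(G(y),(3,3),0))>25).astype(np.uint8)
    N,_,st,_=cv2.connectedComponentsWithStats(d); print(n,[s.tolist() for s in st[1:] if s[4]>3])
print(np.round(proj(a,[[.529,.183,.1245],[.529,.183,.06],[.4995,-.364,.03]])),np.round(proj(b,[[.529,.183,.06]])))
E
```

```text
t: 23.17
tool_pos: [0.4352, -0.492, 0.2651]
orientation: [0.67, 0.512, 0.426, -0.328]
force: [0.5, 0.2, 0.8]
grip_width: 0.085
grip_force: 0.0
t: 23.5
tool_pos: [0.3615, -0.5281, 0.3608]
orientation: [0.671, 0.514, 0.425, -0.322]
force: [0.7, 0.0, 0.4]
grip_width: 0.0852
grip_force: 0.0
 8 8 8 8 8 8 8 8 8 8 8 8 8 7 6 6 6 6 6 6 6 6
 8 8 8 8 8 8 8 8 8 8 8 8 8 8 7 6 6 6 5 5 5 5
 8 8 8 8 8 8 8 8 8 8 8 8 8 8 8 6 5 5 4 5 4 4
 8 8 8 8 8 8 8 8 8 8 8 8 8 8 8 7 5 4 4 4 4 4
 8 8 8 8 8 8 8 8 8 8 8 8 8 8 8 8 7 5 4 4 4 4
 8 8 8 8 8 8 8 8 8 8 8 8 8 8 8 8 8 7 4 3 3 3
 8 8 8 8 8 8 8 8 8 8 8 8 8 8 8 8 8 8 6 3 3 3
 8 8 8 8 8 8 8 8 8 8 8 8 8 8 8 8 8 8 8 6 3 3
 8 8 8 8 8 8 8 8 8 8 8 8 8 8 8 8 8 8 8 8 6 3
 8 8 8 8 8 8 8 8 8 8 8 8 8 8 8 8 8 8 8 8 8 5
 8 8 8 8 8 8 8 8 8 8 8 8 8 8 8 8 8 8 8 8 8 8
 8 8 8 8 8 8 8 8 8 8 8 8 8 8 8 8 8 8 8 8 8 8
 8 8 8 8 8 8 8 8 8 8 8 8 8 8 8 8 8 8 8 8 8 8
 8 8 8 8 8 8 8 8 8 8 8 8 8 8 8 8 8 8 8 8 8 8
 8 8 8 8 8 8 8 8 8 8 8 8 8 8 8 8 8 8 8 8 8 8
 8 8 8 8 8 8 8 8 8 8 8 8 8 8 8 8 8 8 8 8 8 8
 8 8 8 8 8 8 8 8 8 8 8 8 8 8 8 8 8 8 8 8 8 8
 8 8 8 8 8 8 8 8 8 8 8 8 8 8 8 8 8 8 8 8 8 8
 8
[... 7164 characters left out ...]
, [376, 313, 3, 2, 6], [218, 314, 28, 29, 329], [271, 315, 3, 2, 5], [275, 314, 8, 3, 18], [114, 316, 51, 20, 550], [274, 319, 8, 5, 18], [291, 318, 46, 28, 498], [236, 320, 8, 10, 13], [93, 322, 165, 98, 6879], [384, 324, 4, 4, 13], [315, 335, 33, 29, 442], [248, 336, 36, 51, 124], [240, 344, 53, 64, 731], [186, 354, 3, 2, 4], [73, 356, 115, 64, 1301], [382, 356, 5, 7, 25], [349, 364, 4, 5, 13], [373, 369, 3, 3, 6], [239, 387, 36, 23, 340], [66, 393, 3, 10, 11], [355, 393, 13, 7, 58], [378, 397, 7, 6, 21], [69, 404, 6, 16, 24], [252, 407, 3, 2, 4], [297, 406, 6, 10, 30], [369, 408, 23, 9, 112], [265, 413, 17, 7, 82], [379, 418, 4, 2, 7]]
[[214. 184.]
 [215. 201.]
 [372. 261.]] [[243. 174.]]
```

```bash
echo '[{"ry": -0.6}, {"ry": -0.6}, {"ry": -0.6}, {"ry": -0.6}, {"ry": -0.6}]' | python3 drive.py
echo '[{"ry": -0.6}, {"ry": -0.6}, {"ry": -0.6}, {"ry": -0.6}, {"ry": -0.275}]' | python3 drive.py
python3 - <<'E'
from h import *
import pickle
i=env.get_image("wrist");q=proj(i,[[.4995,-.364,.055],[.4995,-.364,.004],[.4695,-.364,.055]]);print(q)
print(rel([.4753,-.0058,.30]))
g=cv2.cvtColor(i["pixels"],cv2.COLOR_BGR2GRAY);c=q[0].astype(int)
S=lambda g:print("\n".join("".join("%x"%(v>>4) for v in r) for r in g),"\n")
S(g[max(0,c[1]-42):c[1]+42:2,c[0]-42:c[0]+42:2])
a,b=pickle.load(open("im0.pkl","rb"));b3=env.get_image("side")
for im in(b,b3): S(cv2.cvtColor(im["pixels"],cv2.COLOR_BGR2GRAY)[168:192,166:192])
E
```

```text
t: 24.07
tool_pos: [0.365, -0.5255, 0.352]
orientation: [0.766, 0.587, 0.207, -0.16]
force: [1.0, 0.4, -0.3]
grip_width: 0.0852
grip_force: 0.0
t: 24.48
tool_pos: [0.3659, -0.5235, 0.3531]
orientation: [0.793, 0.609, -0.003, 0.001]
force: [0.2, -0.3, 1.0]
grip_width: 0.0852
grip_force: 0.0
[[344.65731388  38.03128903]
 [338.15601326  46.51032133]
 [323.90658663  43.91841384]]
(array([ 0.5276, -0.027 ,  0.0505]), array([[ 0.256,  0.967, -0.003],
       [ 0.967, -0.256, -0.004],
       [-0.005, -0.001, -1.   ]]), array([-1.04,  0.05,  1.5 , -0.  ,  1.59, -0.78]), array([ 0.36630363, -0.52246387,  0.35305979]))
777777777776666666555555555555556666666655
777767777777676665555555555555556666666665
777777777777777665555555555555555566666665
777777777777777665555555555555555556666666
777777777777776665555555555555555556555566
777777777766666655555555555555555566555555
777776666666666555555555555555555566555555
777766666666666555799997555555555555555555
7777676666666667adeeeeeeb86555555555555555
777777766676678dedb9889bdeb655555555555555
7777776667777aed988777778bec65555656666655
77777776677
[... 1835 characters left out ...]
88888888888888888888888
88888888888888888888888888 

999999999999a9999999aaaaaa
99999999999999999999999999
99999999999999999999999999
999999999aaaa9999999999999
99999999acdddba99999999999
99999999befffeba9999999999
99999999cffffeca9999999999
99999999cefffedba999999999
9999999bdeeeefedb999999999
999999adffeeefffda99999999
999999beffffffffeb99999999
99999acfffffffffea99999999
999aaabefffffffeb988888888
999aaaaceeeeeeca8777777777
999a99aacdddba877777777767
a999999abccb97777777766666
9aa9999abcba87667776677777
99aa99aabbb976677776788888
9999999aaaa877777776789999
99999999aa9777777777788888
99999999998776767777777777
9aaa9999998766666667777777
99aaa999997667777766777777
9999a999987778899876777777
```

The beaker is upright and empty, and the weight hasn't moved. I'll check inside the hopper before handing in.

```bash
echo '[{"sx": 40, "sy": -2, "sz": 3}, {"sx": 40, "sy": -2, "sz": 3}, {"sx": 40, "sy": -2, "sz": 3}, {"sx": 40, "sy": -2, "sz": 3}, {"sx": 40, "sy": -2, "sz": 3}]' | python3 drive.py
echo '[{"sx": 40, "sy": -2, "sz": 3}, {"sx": 40, "sy": -2, "sz": 3}, {"sx": 40, "sy": -2, "sz": 3}, {"sx": 40, "sy": -2, "sz": 3}, {"sx": 40, "sy": -2, "sz": 3}]' | python3 drive.py
echo '[{"sx": 40, "sy": -2, "sz": 3}, {"sx": 40, "sy": -2, "sz": 3}, {"sx": 40, "sy": -2, "sz": 3}, {"sx": 15}, {}]' | python3 drive.py
python3 - <<'E'
from h import *
i=env.get_image("wrist");q=proj(i,[[.529,.183,.1245],[.529,.183,.0645],[.45,-.03,.055]]);print(q)
g=cv2.cvtColor(i["pixels"],cv2.COLOR_BGR2GRAY);c=q[1].astype(int)
S=lambda g:print("\n".join("".join("%x"%(v>>4) for v in r) for r in g),"\n")
S(g[max(0,c[1]-36):c[1]+36,c[0]-40:c[0]+40])
f=lambda x:np.arctan2(x[1],x[0])
E
```

```text
t: 25.0
tool_pos: [0.4069, -0.3286, 0.3362]
orientation: [0.794, 0.607, -0.001, -0.002]
force: [1.4, 0.9, 0.9]
grip_width: 0.0852
grip_force: 0.0
t: 25.42
tool_pos: [0.4493, -0.1329, 0.321]
orientation: [0.794, 0.607, -0.002, -0.002]
force: [1.3, 0.2, 0.3]
grip_width: 0.0848
grip_force: 0.0
t: 25.83
tool_pos: [0.4789, -0.0, 0.3114]
orientation: [0.793, 0.61, -0.003, -0.002]
force: [0.1, -0.3, -0.1]
grip_width: 0.0851
grip_force: 0.0
[[284.37332106   9.69447331]
 [284.26388786  26.84586248]
 [268.93885379 200.31284485]]
aaaaaaaaaaaaaaaaaaaaaaa999999999999999999999999999999999999999999999999999999999
aaaaaaaaaaaaaaaaaaaaaa9999999999999999999999999999999999999999999999999999999999
aaaaaaaaaaaaaaaaaaaa999999999999999999999999999999999999999999999999999999999999
aaaaaaaaaaaaaaaaaaa9999999999999999999999999999999999999999999999999999999999999
aaaaaaaaaaaaaaaaaaaa9aa99a999999999999999999999999999999999999999999999999999999
aaaaaaaaaaaaaaaaaaaaaaaaaaa99aaa987777778888999999999999999999999999999999999999
aaaaaaaaaaaaaaaaaaaaaaaaa99aaaa9866665566888888999999999999999999999999999999999
aaaaaaaa
[... 3746 characters left out ...]
bbbbaabbaaaaaaaaaaaaaaaaaaaaaaaaaaaaaabbbba9988acded
eeeeda9abbbbbbbbbbbbbbbbbbbbbbbabbbabaaaaaaaaaaaaaaaaaaaaaaaaaaaabbbaabccccddeed
deeddca89abbbbbbbbbbbbbbbbbbbbbbbbbbbaaaaaaaaaaaaaaaaaaaaaaaaabbbbba9bdeeeeeeeed
bbbbbba9899bbbbbbbbbbbbbbbbbbbbabbbaaaaaaaaaaaaaaaaaaaaaaaaaaabbba99acdddeeeeedc
99999acccb99abbbbbbbbbbbbbbbbbbbbabbaaaaaaaaaaaaaaaaaaaaaaabbbba9889abbbbcccccba
ccccccdeeda89abbccbbbbbbbbbbbbbbbbbaaaaaaaaaaaaaaaaaaaaaaabbbba99abccb9999999998
eeeeedeeedba989abbbbbbbbbbbbbabbbbbbbaaaaaaaaaaaaaaaaaabbbbbaaabbcdeedcbbbbbba97
eeeeeeeeedbbb99889abbccbbbbbbbbabbbbbaaaaaaaaaaaaabbbbbbbba99acdddeeeeeeddddddb7
eeeeeeeeedcccbb98889abbccbbbbbbbbbbbbbaaaabbbbbbbbbbbbba9889adeeddeeeeeeeeeeeeb7
```

```bash
python3 -c "
from plant import env
print(env.hand_in())"
```

```text
the job is handed in; nothing more can be done
None
```

I handed the job in at about 26 s of the 69 s: the gate is fully home, all five balls are in the hopper on the closed blade, and the empty beaker is upright on the bench; I kept clear of the loose items but re-checked only the brass weight's position, and the hand-in returned no verdict.

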